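# Centre-punch a squeegee for its hanging hole

### The job

The new squeegee on the plywood board is to be drilled for hanging: take the automatic centre punch out of the sloping tool stand, stand its point on the pen cross at the end of the squeegee's handle, hold it upright and press straight down until the spring inside trips with a snap, and do not lean on it any harder after that. Then slide the punch fully back into its own place in the stand without dropping it and let go. Leave no punch mark anywhere else, and do not shift the squeegee or disturb the awl, the ink jar, the ink bottle or the palette knife.

Things in the scene. Friction and masses are not known exactly. Their poses are not given: they have to be found in the camera images.
- punch: Automatic centre punch, bare steel, round, 148 mm, 0.41 kg, standing at the start in one of the stand's two places, sloping 32 degrees (within 4) from vertical, cap up. z runs along its axis from point to cap; origin on the axis at the tip of an average point. Along z: point 10 mm thick to 31 mm, barrel 20 mm thick from 31 to 124 mm (standing free of the stand from 80 mm up), cap 19 mm thick from 128 to 148 mm.
- punch_shoulder (a point): Lower end of the punch's barrel, on its axis, 31 mm along the punch's z: the 20 mm wide shoulder that rests on the stand's lower plate. The cone-ended point sticks out below it by 25 to 37 mm, since points of different lengths are fitted and reground: how far must be found by touch.
- punch_hammer (a joint): Hammer inside the punch, m: 0 = cocked, 0.006 = tripped. As the point is pushed in, the spring rises from 2.5 N to 15 N over about 6 mm; then the hammer snaps over and the force falls at once by a third or more. From there another 4 mm or so of push brings the point up solid. When the punch is lifted the point comes out and it cocks itself anew.
- stand: Fixed tool stand of grey sheet steel, 160 x 190 mm, 116 mm high, origin at the centre of its underside, z up. Two places side by side along its y, 96 mm apart: holes through two parallel plates square to an axis that slopes 32 degrees from vertical, top end towards the stand's own -x. Tools are drawn out and put back along that axis. Nothing stands above it.
- seat_a (a point): Centre of the 15 mm square hole in the lower plate, on its upper face, at the stand's y = +48 mm, 56 mm above the bench: a tool's shoulder rests here, its point hangs through. The upper plate's 27 mm square hole lies on the same sloping axis; its upper face is 45 mm further up the axis.
- seat_b (a point): The same for the other place, at the stand's y = -48 mm.
- awl: Scratch awl with a bulb-shaped wooden handle and brass ferrule, 117 mm long, in the stand's other place; same slope, handle end up, reaching to 121 mm along its z from its origin at the tip; bulb 31 mm in diameter. Leave it.
- squeegee: New print squeegee lying flat, loose, on the plywood board: aluminium handle 190 x 62 mm, 24 mm thick, with a dull 26 mm wide blade along one long edge (its +y side). Origin under the middle of its length, x along its length, z up, its flat upper face at z = 24 mm. It may lie turned any way. Mass 0.55 kg.
- cross (a point): Centre of the pen cross (two dark lines 32 mm long, 1.6 mm wide) on the upper face of the squeegee's handle, 24 mm from one end, in the middle of its width; it lies on the surface, 42 mm above the bench.
- board: Fixed plywood backing board 245 x 245 x 18 mm under the squeegee, origin at the centre of its underside.
- ink_jar: White ink jar with black lid, 72 mm in diameter, 85 mm high, origin under its centre. Bystander.
- ink_bottle: Grey plastic ink bottle, 60 mm in diameter, 150 mm high, origin under its centre. Bystander.
- palette_knife: Palette knife 280 mm long lying on the bench, origin under its middle. Bystander.
There are look-alikes about, which are no part of the job. Several things have the shape of the punch; the one meant has the colours described above.

How it is judged (in metres and radians):
On the way, in this order (a step that is already met when the one before it is completed fails the run):
1. the punch is drawn clear of the stand, held in the fingers (distance of punch from where it was at the start of the episode above 0.1 m and contact force between the fingers and punch above 1 N), for 0.1 s.
2. the punch, held upright within 8 degrees, has tripped with its point on the cross (within 4 mm) (value of joint punch_hammer above 0.004 m and horizontal distance between punch and cross below 0.004 m and angle between punch's own z axis and vertical below 0.14 rad and contact force between punch and squeegee above 1 N and contact force between the fingers and punch above 1 N), for 0.05 s.
At the end, for the whole second after the job is handed in: The punch has been tripped on the cross and is back in its own place in the stand, seated (within 8 mm of where it stood, sloping 25 to 39 degrees), at rest, released, its point out; the squeegee lies within 10 mm of where it was, the awl within 15 mm, jar, bottle and palette knife within 20 mm (distance of punch from where it was at the start of the episode below 0.008 m and angle between punch's own z axis and vertical between 0.44 and 0.68 rad and linear speed of punch below 0.02 m/s and contact force between the fingers and punch below 0.1 N and value of joint punch_hammer below 0.0015 m and distance of squeegee from where it was at the start of the episode below 0.01 m and contact force between punch and squeegee below 0.1 N and distance of awl from where it was at the start of the episode below 0.015 m and distance of each of ink_jar, ink_bottle, palette_knife from where it was at the start of the episode below 0.02 m); the robot touches nothing.
It fails at once if leaning on the punch: more than 25 N on the squeegee (contact force between punch and squeegee above 25 N).
It fails at once if punch tripped elsewhere: on the squeegee more than 6 mm off the cross, or on the board (value of joint punch_hammer above 0.004 m and ((contact force between punch and squeegee above 1 N and horizontal distance between punch and cross above 0.006 m) or contact force between punch and board above 1 N)).
It fails at once if punch let fall (faster than 0.7 m/s out of the fingers) (linear speed of punch above 0.7 m/s and contact force between the fingers and punch below 0.1 N).
It fails at once if squeegee shoved more than 15 mm (distance of squeegee from where it was at the start of the episode above 0.015 m).
It fails at once if awl lifted or knocked (distance of awl from where it was at the start of the episode above 0.02 m).
It also fails if it takes over 56 s, if anything falls off the work surface, if the arm or the gripper's body presses on something with over 40 N, if the wrist force passes 120 N, or if a joint passes its speed limit or range.

### The arm

A 6-joint arm with a two-finger parallel gripper is mounted at the origin on the work surface. World frame = base frame: x ahead of the robot, y to its left, z up, the work surface at z = 0. Lengths are in mm, angles in degrees, forces in N, time in s.
With the tool pointing down it reaches from about 350 to 975 mm from the base axis. Payload 4.9 kg.
Tool frame: the origin (TCP) lies at the very end of the fingers, on their centre line; the grasp point (between the pads) lies 19 mm behind it (bot.grip_depth is the distance from the TCP to the grasp point, in mm); z points along the fingers, y is the line along which they close (so a half turn about z gives the same grasp; the last joint's range is limited). The gripper opens to 85 mm and grips with 20 to 120 N. Pads are 22 mm wide; open, the fingers measure 114 mm over their backs; the gripper's body (76 mm by 85 mm) begins 54 mm behind the grasp point. The pads swing forward as they close: fully open they stand 13 mm farther back than shut.
Start: joints at [-80.386, 3.019, 92.412, -0, 84.569, -6.818], TCP at [176.798, -599.453, 231.304] pointing down, gripper open.
Joint ranges: [-172.51, 172.51], [-57.92, 126.97], [3.15, 148.05], [-58.71, 238.71], [5.1, 150.11], [-179.66, 179.66]. Speed limits (degrees/s): [147.25, 147.25, 180, 180, 180, 180].

### API

Orientations are given as a 3x3 rotation matrix whose columns are the frame's x, y, z axes.
In Python, from bench import bot gives the robot as it stands.
- The arm moves only by the shell command python3 -m crank 'ROWS' [OPENING]. ROWS is JSON, a list that holds one entry, the list of rows, each a list of 6 numbers: the shift along the tool's x, y, z each as a share of 300 mm, from -1 to 1, then the turn, a rotation vector about the tool's x, y, z each as a share of 180 degrees, from -1 to 1. A call has 1 to 5 rows; each row is the pose to reach, as a shift and turn from the pose commanded when the call began, along the tool's axes at that moment, turning the shorter way round; what a row does not reach only later rows make up. A row lasts 1/10 s, in which the tool goes at most 50 mm and 8.59 degrees, less where a joint would pass 70% of its speed; a pose out of reach is approached as far as the arm can. A call with a number of a shift or a turn outside -1 to 1 is refused whole. A call with a gripper value outside its range is refused whole. OPENING is the opening, from 0 (shut) to 1 (fully open), set as the call begins (- or left out, the last holds). The fingers move at their own pace and stop on an object; the grip force is fixed at half the most. Time passes only in rows, so rows that repeat a pose let the fingers close. It gives the time, the measured TCP pose, the force, the opening and the grip force at its end, in the units of the state.
- bot.get_obs(): the state, without advancing time (a new reading comes with each control period).
- bot.grab_frame(name): name is "side" or "top"; returns a dict with "color" (480x640x3 uint8, red, green, blue), "K" (3x3 intrinsics, pixels), "D" ([k1, k2, p1, p2, k3] as OpenCV has them; the pictures are not rectified), "R" (3x3) and "t" (3): a world point X has camera coordinates R X + t. Camera axes: x right, y down, z forward; pixel columns grow to the right and rows downward; lengths in mm; the calibration is good to about 2 mm. A picture is of the moment at which its call begins. There is no depth.
- bot.finish_job(): hands the job in; it is judged then, once.
The state is a dict: "time": time; "joint_positions": joint angles; "joint_vel": joint speeds; "joint_torque": joint torques, N m; "tool_pos": TCP position; "ee_rot": TCP orientation; "wrist_force": force on the tool from outside, world axes, zero at the start; "moment": the same for the moment, N m; "opening": opening from 0.0 (shut) to 1.0 (fully open); "grip_force": force on a finger pad.
Only numpy, scipy, OpenCV 4.12 (cv2) and the standard library are available. Lean on these libraries where they do the work, as an engineer would, in place of code of your own. Each camera call takes 0.05 s, during which the arm holds its last target. There are 200 camera calls.

## Working session

There is one attempt and no reset: what is moved stays moved. The work goes in short steps, Python scripts to look and compute and a shell command to move; the robot and the scene stay as the last step left them, time stands still between calls to the robot, and variables do not carry over. Pictures are saved under pics/ and viewed, at most 10 in all, crops included, and the job is handed in when it is done.

```bash
ls; mkdir -p pics; cat > h.py <<'E'
import numpy as np, cv2
from bench import bot
def grab(n,f=None):
    d=bot.grab_frame(n); 
    if f: cv2.imwrite(f,d["color"][:,:,::-1]); np.savez(n+".npz",**{k:np.array(v) for k,v in d.items()})
    return d
def load(n): return dict(np.load(n+".npz"))
def ray(d,uv):
    p=cv2.undistortPoints(np.array([[uv]],float),np.array(d["K"]),np.array(d["D"]))[0,0]
    R=np.array(d["R"]);t=np.array(d["t"]);return -R.T@t, R.T@np.array([p[0],p[1],1])
def atz(d,uv,z):
    c,r=ray(d,uv); return c+r*(z-c[2])/r[2]
def proj(d,X):
    return cv2.projectPoints(np.array(X,float).reshape(-1,1,3),cv2.Rodrigues(np.array(d["R"]))[0],np.array(d["t"],float),np.array(d["K"]),np.array(d["D"]))[0][:,0]
def tri(a,ua,b,ub):
    c1,r1=ray(a,ua);c2,r2=ray(b,ub)
    s=np.linalg.lstsq(np.c_[r1,-r2],c2-c1,rcond=None)[0]
    p,q=c1+s[0]*r1,c2+s[1]*r2; return (p+q)/2,np.linalg.norm(p-q)
E
python3 - <<'E'
from h import *
for n in("side","top"):
    d=grab(n,f"pics/{n}0.png"); print(n,-np.array(d["R"]).T@d["t"],np.array(d["K"])[0,0],np.array(d["R"])[2])
print(bot.get_obs())
E
```

```text
pics
side [  345.13889429 -1016.0602712   1284.48941555] 576.097382983702 [ 0.11891807  0.63754269 -0.76118186]
top [ 425.69969081    7.37944455 1533.18397499] 621.7917995565057 [ 0.05717097 -0.0059412  -0.99834672]
{'time': 0.1, 'joint_positions': array([-8.03876985e+01,  3.05501082e+00,  9.24839673e+01, -6.43872676e-04,
        8.45691099e+01, -6.81748650e+00]), 'joint_vel': array([ 0.04444455, -0.04433051, -0.23391043, -0.10350985, -0.15924498,
       -0.0643853 ]), 'joint_torque': array([ 1.20658031e-03, -3.94902921e+01, -3.71361673e+01,  8.04047772e-06,
        3.95169365e-03, -4.49826842e-06]), 'tool_pos': array([ 176.68513943, -598.91832003,  230.17204134]), 'ee_rot': array([[ 9.59166787e-01,  2.82840890e-01, -3.26037096e-04],
       [ 2.82840998e-01, -9.59165010e-01,  1.85813592e-03],
       [ 2.12833442e-04, -1.87447891e-03, -9.99998221e-01]]), 'wrist_force': array([-0.31901224,  1.55237625, -0.49393053]), 'moment': array([ 0.02956156, -0.00792998, -0.02389868]), 'grip_force': 0.0, 'opening': 1.000491551086761}
```

View pics/side0.png

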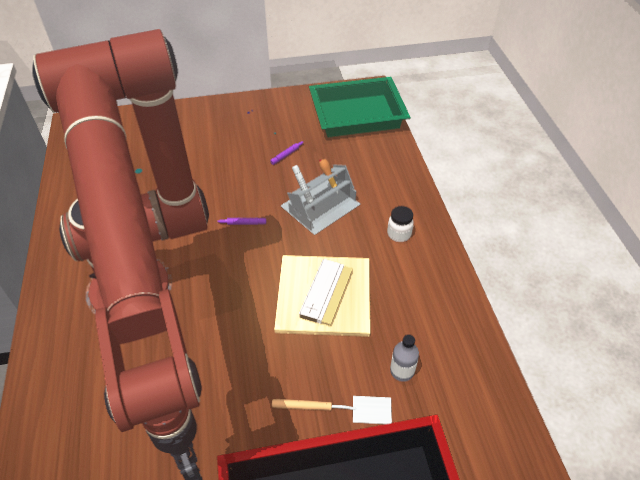

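View pics/top0.png

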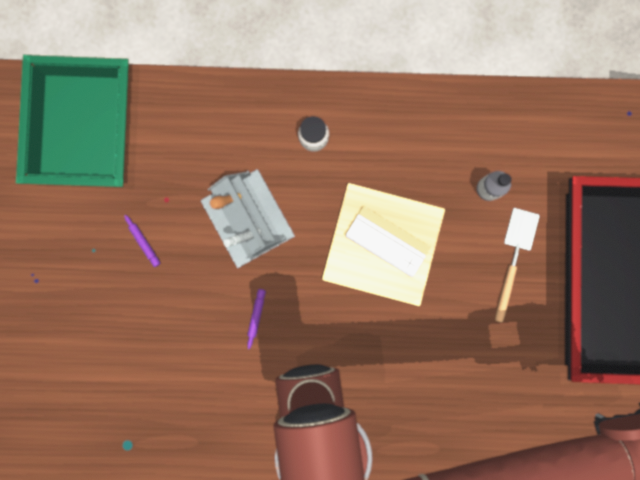

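Things that could be taken for the punch: the steel one in the stand (side (302,180), top (235,238)), a purple one at side (287,152) / top (142,241), and a purple one at side (243,221) / top (256,320). The bare steel one in the stand fits the description. I'll check it in one close composite crop.

```bash
python3 - <<'E'
from h import *
def crop(n,x,y,w,h,s):
    i=load(n)["color"][y:y+h,x:x+w,::-1]; return cv2.resize(i,(w*s,h*s),interpolation=cv2.INTER_CUBIC)
a=np.hstack([crop("side",275,150,100,75,4),crop("top",195,165,100,75,4)])
a2=np.hstack([crop("top",195,205,100,75,4),crop("side",285,255,100,75,4)])
cv2.imwrite("pics/c1.png",np.vstack([a,a2]))
cv2.imwrite("pics/c2.png",np.hstack([crop("top",340,200,100,75,4)*1,crop("side",290,280,50,75,4)]))
E
```

```text
(no output)
```

View pics/c1.png

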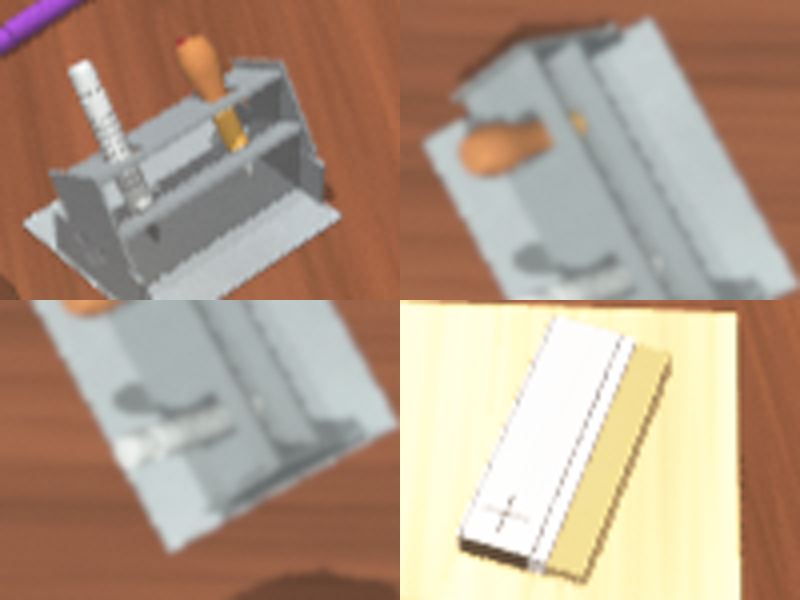

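View pics/c2.png

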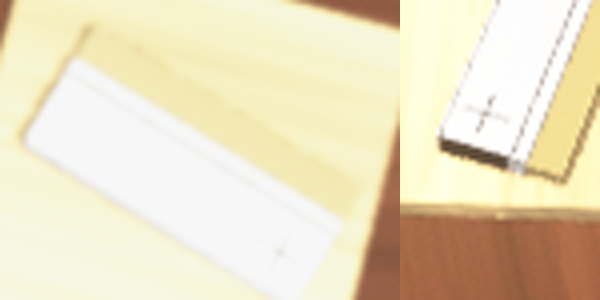

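The steel punch is the one at side (295,167)–(310,201), top (227,243), and the awl sits beside it. The cross is at top (410.2,263) and side (311.6,308.5).

```bash
python3 - <<'E'
from h import *
from scipy.optimize import least_squares
s,t=load("side"),load("top")
print("cross",tri(s,(311.6,308.5),t,(410.2,263)),atz(s,(311.6,308.5),42),atz(t,(410.2,263),42))
for u in [(257.5,169.5),(293.75,236),(238,268),(201.25,201.25)]: print("stand top",atz(t,u,0))
for u in [(281.25,205.5),(360,203.25),(315,230.5)]: print("side",atz(s,u,0))
print("cap",tri(s,(295,167),t,(227,243)))
T=np.array([atz(t,u,0)[:2] for u in [(257.5,169.5),(293.75,236),(238,268),(201.25,201.25)]])
S=np.array([atz(s,u,0)[:2] for u in [(360,203.25),(315,230.5),(281.25,205.5)]])
print("base centre",T.mean(0), S[[0,2]].mean(0))
e=T[0]-T[1]+T[3]-T[2]; print("dir of y-ish",np.degrees(np.arctan2(e[1],e[0])))
e=T[0]-T[3]+T[1]-T[2]; print("dir of x-ish",np.degrees(np.arctan2(e[1],e[0])))
e=S[0]-S[1];print(np.degrees(np.arctan2(e[1],e[0])));e=S[1]-S[2];print(np.degrees(np.arctan2(e[1],e[0])))
E
```

```text
cross (array([ 475.30883363, -195.68627332,   41.87032554]), np.float64(1.814506608280209)) [ 476.20202189 -195.82754993   42.        ] [ 474.40069657 -195.58053421   42.        ]
stand top [696.09302357 183.57297956   0.        ]
stand top [533.49975396  88.05222499   0.        ]
stand top [450.30243388 222.35190551   0.        ]
stand top [612.38710198 319.41054108   0.        ]
side [456.22921799 224.14126867   0.        ]
side [697.53125205 187.3109647    0.        ]
side [539.95731639 102.86124551   0.        ]
cap (array([504.04227344, 228.19615491, 147.53389993]), np.float64(2.451854281948358))
base centre [573.07057835 203.34691279] [576.88023502 205.72611669]
dir of y-ish 30.673864343045754
dir of x-ish -58.2903160059782
28.18850901408444
-55.379962325785904
```

```bash
cat > fit.py <<'E'
from h import *
from scipy.optimize import least_squares
s,t=load("side"),load("top")
def axis(p):
    a,sl=np.radians(p[2]),np.radians(p[3]); xs=np.array([np.cos(a),np.sin(a),0])
    return np.array([p[0],p[1],56.]), np.cos(sl)*np.array([0,0,1])-np.sin(sl)*xs, np.array([-xs[1],xs[0],0])
def res(p):
    b,u,_=axis(p)
    return np.r_[(proj(s,[b+117*u,b+4*u])-[(295,167),(310,200)]).ravel(),(proj(t,[b+117*u])-[(227,243.3)]).ravel(),(p[2]+59)/4,(p[3]-32)/3]
r=least_squares(res,[560,170,-59.5,32.]);p=r.x
if __name__=="__main__":
    print(p,r.fun); b,u,ys=axis(p);print(b,u,b+117*u)
    out=[]
    for d,x,y in((s,280,155),(t,210,212)):
        k=10; im=cv2.resize(d["color"][y:y+50,x:x+40,::-1],None,fx=k,fy=k,interpolation=cv2.INTER_CUBIC)
        e=np.cross(u,(-d["R"].T@d["t"])-b);e/=np.linalg.norm(e)
        for q in(-10,0,10):
            L=(proj(d,[b+m*u+q*e for m in(0,45,93,97,117)])-[x,y]+.5)*k
            cv2.polylines(im,[L.astype(int)],False,(0,0,255) if q else (0,160,0),1)
            for c in L: cv2.circle(im,tuple(c.astype(int)),3,(255,0,0),1)
        out.append(im)
    cv2.imwrite("pics/fit.png",np.hstack(out))
E
python3 fit.py
```

```text
[538.79441037 170.69208224 -57.50306521  34.45661903] [-0.66503092 -0.80795012 -0.23526136  0.15512794  0.45841794 -0.59400374
  0.3742337   0.81887301]
[538.79441037 170.69208224  56.        ] [-0.30396897  0.47719204  0.8245548 ] [503.23004092 226.52355111 152.47291179]
```

View pics/fit.png

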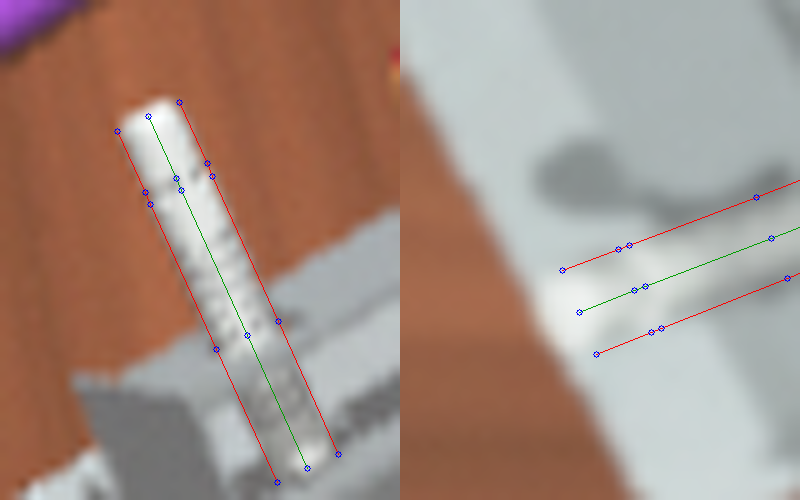

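```bash
sed -i 's/(227,243.3)/(226.3,243)/; s/(p\[2\]+59)\/4/(p[2]+59)\/2/; s/(p\[3\]-32)\/3/(p[3]-32)\/1.5/' fit.py
cat >> h.py <<'E'
from scipy.spatial.transform import Rotation as Ro
def togo(P,R=None):
    o=bot.get_obs();Rc=np.array(o["ee_rot"]);R=Rc if R is None else R
    d=Rc.T@(np.array(P)-o["tool_pos"]);w=Ro.from_matrix(Rc.T@R).as_rotvec(degrees=True)
    print("mm",d.round(1),"deg",w.round(1),"row",np.r_[d/300,w/180].round(4),"n",max(np.linalg.norm(d)/50,np.linalg.norm(w)/8.59).round(1),"t",round(o["time"],2))
E
cat > plan.py <<'E'
from fit import *
b,u,ys=axis(p)
def Rt(u): z=-u; return np.c_[np.cross(ys,z),ys,z]
Rg=Rt(u)
E
python3 - <<'E'
from plan import *
print(p,r.fun,b+117*u,b+150*u)
togo(b+150*u+[0,0,30],Rg)
togo([330,-250,330],Rg)
E
```

```text
[537.69691014 172.16950348 -58.38228065  33.37474639] [-0.4589859  -1.26155028 -0.66331103 -0.14787657  0.87880114 -0.66014641
  0.30885968  0.9164976 ] [503.95455458 226.97893192 153.70557812] [494.43747994 242.43800148 181.26356169]
mm [ 542.7 -717.1   20.4] deg [ -30.6  -23.4 -101.8] row [ 1.8091 -2.3903  0.0679 -0.1699 -0.1303 -0.5656] n 18.0 t 0.1
mm [ 245.8 -291.5  -99.2] deg [ -30.6  -23.4 -101.8] row [ 0.8192 -0.9716 -0.3308 -0.1699 -0.1303 -0.5656] n 12.7 t 0.1
```

```bash
python3 -m crank '[[[0.82,-0.97,-0.33,0,0,-0.4],[0.82,-0.97,-0.33,0,0,-0.4],[0.82,-0.97,-0.33,0,0,-0.4],[0.82,-0.97,-0.33,0,0,-0.4],[0.82,-0.97,-0.33,0,0,-0.4]]]' 0.55
python3 -c "
from plan import *
togo([400,0,330],Rg);togo(b+150*u+[0,0,30],Rg);print(bot.get_obs()['joint_positions'])"
```

```text
time: 0.6
tool_pos: [274.6, -376.0, 294.0]
ee_rot: [[0.504, 0.864, -0.0], [0.864, -0.504, 0.001], [0.001, -0.001, -1.0]]
wrist_force: [1.5, -0.3, 0.9]
opening: 0.55
grip_force: 0.0
mm [388.  -81.3 -35.7] deg [-18.  -30.1 -60.1] row [ 1.2933 -0.2711 -0.119  -0.1001 -0.1671 -0.3337] n 8.1 t 0.6
mm [ 644.9 -122.    83.2] deg [-18.  -30.1 -60.1] row [ 2.1496 -0.4066  0.2774 -0.1001 -0.1671 -0.3337] n 13.2 t 0.6
[-6.30404514e+01 -2.12258689e+01  1.08069872e+02  1.43262685e-02
  9.32013853e+01 -3.27559975e+01]
```

```bash
python3 -m crank '[[[0.95,-0.2,-0.1,-0.1,-0.167,-0.334],[0.95,-0.2,-0.1,-0.1,-0.167,-0.334],[0.95,-0.2,-0.1,-0.1,-0.167,-0.334],[0.95,-0.2,-0.1,-0.1,-0.167,-0.334],[0.95,-0.2,-0.1,-0.1,-0.167,-0.334]]]' 
python3 -c "
from plan import *
togo(b+150*u+[0,0,30],Rg);print(bot.get_obs()['joint_positions'])"
```

```text
time: 1.1
tool_pos: [353.7, -141.6, 319.9]
ee_rot: [[-0.101, 0.988, 0.121], [0.929, 0.137, -0.344], [-0.356, 0.078, -0.931]]
wrist_force: [1.6, 0.9, 0.2]
opening: 0.551
grip_force: 0.0
mm [381.3 183.  -13.9] deg [ -6.9 -11.3 -23.1] row [ 1.2709  0.6101 -0.0464 -0.0384 -0.0629 -0.1286] n 8.5 t 1.1
[-21.35555817 -45.01308989 122.31547082 -16.04824819  88.41699804
 -29.99490689]
```

```bash
python3 -m crank '[[[0.9,0.43,-0.06,-0.038,-0.063,-0.129],[0.9,0.43,-0.06,-0.038,-0.063,-0.129],[0.9,0.43,-0.06,-0.038,-0.063,-0.129],[0.9,0.43,-0.06,-0.038,-0.063,-0.129],[0.9,0.43,-0.06,-0.038,-0.063,-0.129]]]' 
python3 -c "
from plan import *
togo(b+150*u+[0,0,20],Rg);print(bot.get_obs()['joint_positions'])"
```

```text
time: 1.6
tool_pos: [435.4, 87.2, 261.7]
ee_rot: [[-0.439, 0.852, 0.286], [0.712, 0.524, -0.467], [-0.547, -0.002, -0.837]]
wrist_force: [1.4, -0.6, 1.0]
opening: 0.553
grip_force: 0.0
mm [117.8 131.7  -5.1] deg [-0.1 -0.2  0. ] row [ 3.927e-01  4.389e-01 -1.690e-02 -5.000e-04 -1.000e-03  1.000e-04] n 3.5 t 1.6
[ 21.22628465 -27.20375915 119.64670268 -32.92423335  82.37799313
  -7.41019733]
```

```bash
python3 -m crank '[[[0.393,0.439,-0.017,0,0,0],[0.393,0.439,-0.017,0,0,0],[0.393,0.439,-0.017,0,0,0],[0.393,0.439,-0.017,0,0,0],[0.393,0.439,-0.017,0,0,0]]]' 
python3 -c "
from plan import *
togo(b+140*u,Rg);togo(b+55*u,Rg)
out=[]
for n,x,y in(('side',250,110),('top',170,170)):
    d=grab(n,'pics/%s1.png'%n); out.append(cv2.resize(d['color'][y:y+120,x:x+80,::-1],None,fx=5,fy=5,interpolation=cv2.INTER_CUBIC))
cv2.imwrite('pics/app.png',np.hstack(out))"
```

```text
time: 2.1
tool_pos: [495.1, 241.5, 199.1]
ee_rot: [[-0.442, 0.852, 0.281], [0.711, 0.524, -0.469], [-0.546, -0.007, -0.837]]
wrist_force: [-1.0, -0.6, 0.6]
opening: 0.547
grip_force: 0.0
mm [10.6  0.1 24.3] deg [-0.4 -0.3  0.2] row [ 0.0353  0.0004  0.081  -0.002  -0.0014  0.001 ] n 0.5 t 2.1
mm [ 10.2   0.6 109.3] deg [-0.4 -0.3  0.2] row [ 0.0341  0.0021  0.3643 -0.002  -0.0014  0.001 ] n 2.2 t 2.1
```

View pics/app.png

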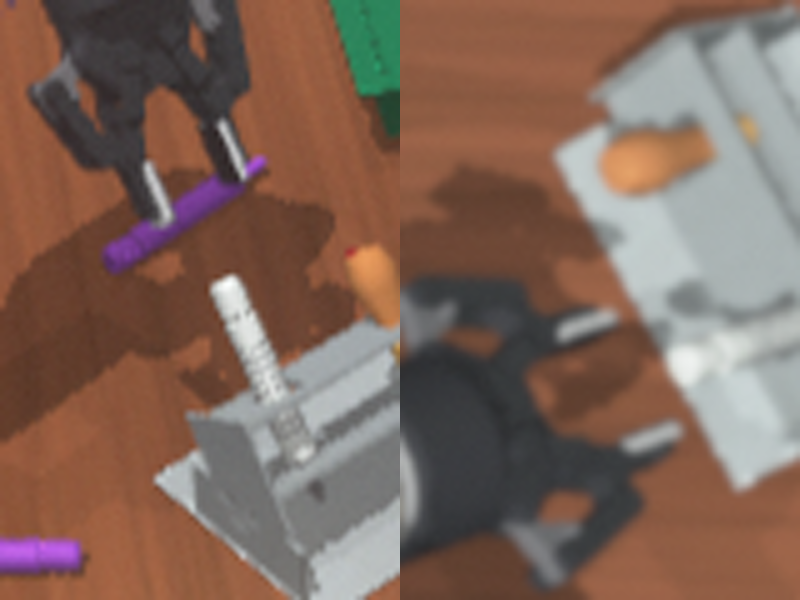

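```bash
python3 -c "
from plan import *
o=bot.get_obs();P=o['tool_pos'];z=np.array(o['ee_rot'])[:,2]
for n,m in(('side',(289.7,150.5)),('top',(219.6,244.8))):
    d=load(n); print(n,'seen',m,'tcp',proj(d,[P,P-6*z]).round(1).tolist())
M=tri(load('side'),(289.7,150.5),load('top'),(219.6,244.8));print(M,P)
togo(b+140*u,Rg)
"
```

```text
side seen (289.7, 150.5) tcp [[290.2, 150.8], [289.4, 148.8]]
top seen (219.6, 244.8) tcp [[217.7, 244.9], [215.9, 245.5]]
(array([494.19616091, 234.51764372, 206.70354284]), np.float64(1.9946285756816677)) [495.07651511 239.47385816 201.3266344 ]
mm [13.3  1.1 25.2] deg [-0.3 -0.2 -0. ] row [ 0.0445  0.0038  0.0841 -0.0017 -0.0011 -0.0001] n 0.6 t 2.2
```

```bash
python3 -m crank '[[[0.04,0.003,0.083,-0.002,-0.001,0],[0.04,0.003,0.083,-0.002,-0.001,0],[0.04,0.003,0.083,-0.002,-0.001,0],[0.04,0.003,0.083,-0.002,-0.001,0]]]' 
python3 -c "
from plan import *
togo(b+55*u,Rg)"
```

```text
time: 2.6
tool_pos: [498.5, 236.7, 176.5]
ee_rot: [[-0.435, 0.852, 0.292], [0.713, 0.523, -0.466], [-0.55, 0.005, -0.835]]
wrist_force: [0.2, 0.2, 0.1]
opening: 0.549
grip_force: 0.0
mm [ 3.2 -0.8 87.1] deg [ 0.2 -0.  -0.2] row [ 1.060e-02 -2.600e-03  2.905e-01  1.300e-03 -2.000e-04 -1.200e-03] n 1.7 t 2.6
```

```bash
python3 -m crank '[[[0.01,-0.002,0.03,0,0,0],[0.01,-0.002,0.1,0,0,0],[0.01,-0.002,0.19,0,0,0],[0.01,-0.002,0.285,0,0,0],[0.01,-0.002,0.285,0,0,0]]]' 
python3 -c "
from plan import *
togo(b+55*u,Rg)"
```

```text
time: 3.1
tool_pos: [519.2, 196.5, 98.0]
ee_rot: [[-0.438, 0.853, 0.284], [0.712, 0.522, -0.47], [-0.549, -0.003, -0.836]]
wrist_force: [-0.4, -0.5, -0.0]
opening: 0.548
grip_force: 0.0
mm [-2.3  3.  -3.2] deg [-0.2 -0.1 -0. ] row [-0.0075  0.0101 -0.0106 -0.0013 -0.0004 -0.0001] n 0.1 t 3.1
```

```bash
python3 -m crank '[[[0,0,-0.005,0,0,0],[0,0,-0.005,0,0,0]]]' 
python3 -c "
from plan import *
togo(b+55*u,Rg)
out=[]
for n,x,y in(('side',250,130),('top',190,170)):
    d=grab(n,'pics/%s2.png'%n); out.append(cv2.resize(d['color'][y:y+120,x:x+80,::-1],None,fx=5,fy=5,interpolation=cv2.INTER_CUBIC))
cv2.imwrite('pics/app2.png',np.hstack(out))"
```

```text
time: 3.3
tool_pos: [521.5, 200.6, 104.9]
ee_rot: [[-0.435, 0.851, 0.293], [0.713, 0.525, -0.465], [-0.55, 0.006, -0.835]]
wrist_force: [-0.0, 0.8, -0.3]
opening: 0.553
grip_force: 0.0
mm [-0.4 -1.1  3.8] deg [ 0.3 -0.  -0.2] row [-0.0014 -0.0038  0.0126  0.0018 -0.0001 -0.001 ] n 0.1 t 3.3
```

View pics/app2.png

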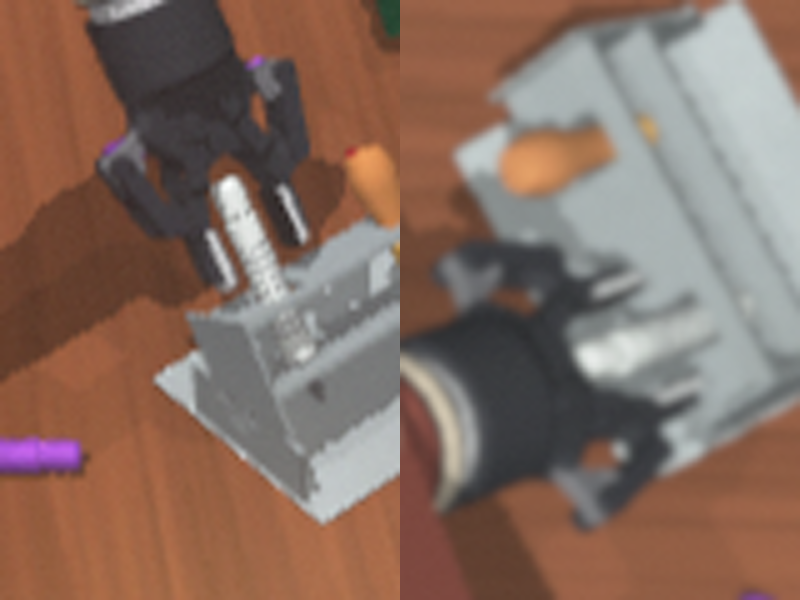

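Both views show the punch centred between the pads, with its cap below the palm, so I'm closing the gripper.

```bash
python3 -m crank '[[[0,0,0.007,0,0,0],[0,0,0.007,0,0,0],[0,0,0.007,0,0,0],[0,0,0.007,0,0,0],[0,0,0.007,0,0,0]]]' 0
python3 -m crank '[[[0,0,0,0,0,0],[0,0,0,0,0,0],[0,0,0,0,0,0]]]'
python3 -c "
from plan import *
o=bot.get_obs();np.savez('grasp.npz',P=o['tool_pos'],R=o['ee_rot']);togo(b+55*u,Rg)"
```

```text
time: 3.9
tool_pos: [521.6, 199.1, 101.8]
ee_rot: [[-0.436, 0.851, 0.291], [0.713, 0.524, -0.466], [-0.549, 0.005, -0.836]]
wrist_force: [-1.3, 2.9, 4.6]
opening: 0.218
grip_force: 58.5
time: 4.2
tool_pos: [521.6, 199.1, 101.8]
ee_rot: [[-0.436, 0.852, 0.291], [0.713, 0.524, -0.466], [-0.549, 0.005, -0.836]]
wrist_force: [-1.4, 4.0, 5.4]
opening: 0.218
grip_force: 58.6
mm [-1.  -0.4  0.5] deg [ 0.2 -0.  -0.1] row [-0.0033 -0.0014  0.0015  0.0012 -0.0003 -0.0008] n 0.0 t 4.2
```

```bash
python3 -m crank '[[[0,0,-0.04,0,0,0],[0,0,-0.12,0,0,0],[0,0,-0.22,0,0,0],[0,0,-0.32,0,0,0],[0,0,-0.42,0,0,0]]]'
python3 -m crank '[[[0,0,-0.1,0,0,0],[0,0,-0.1,0,0,0],[0,0,-0.1,0,0,0]]]'
python3 -c "
from plan import *
g=np.load('grasp.npz');o=bot.get_obs();print(np.linalg.norm(o['tool_pos']-g['P']))
# upright, same yaw, above cross with 130 mm tcp height (punch point ~86+ below tcp)
Rd=np.c_[np.cross(ys,[0,0,-1]),ys,[0,0,-1]]
togo([475.3,-195.7,240],Rd);print(o['joint_positions'])"
```

```text
time: 4.7
tool_pos: [482.6, 257.2, 205.1]
ee_rot: [[-0.438, 0.852, 0.286], [0.712, 0.523, -0.468], [-0.548, -0.002, -0.836]]
wrist_force: [0.8, -0.4, -4.1]
opening: 0.215
grip_force: 59.5
time: 5.0
tool_pos: [475.0, 271.2, 230.2]
ee_rot: [[-0.438, 0.852, 0.288], [0.712, 0.524, -0.467], [-0.549, 0.001, -0.836]]
wrist_force: [-0.3, -0.6, -4.4]
opening: 0.214
grip_force: 59.9
154.4830959305389
mm [-338.1 -244.5  209.9] deg [ 0.1 33.3 -0. ] row [-1.1269e+00 -8.1510e-01  6.9960e-01  3.0000e-04  1.8490e-01 -1.0000e-04] n 9.3 t 5.0
[ 37.95655751  -3.50418013 103.47037826 -33.20382067  85.07768092
  10.78688111]
```

```bash
python3 -m crank '[[[-0.13,-0.1,0.05,0,0.045,0],[-0.28,-0.2,0.15,0,0.09,0],[-0.4,-0.29,0.25,0,0.135,0],[-0.53,-0.38,0.33,0,0.185,0],[-0.66,-0.47,0.41,0,0.185,0]]]'
python3 -c "
from plan import *
Rd=np.c_[np.cross(ys,[0,0,-1]),ys,[0,0,-1]]
togo([475.3,-195.7,240],Rd)"
```

```text
time: 5.5
tool_pos: [476.2, 19.2, 234.2]
ee_rot: [[-0.52, 0.854, -0.001], [0.854, 0.52, 0.003], [0.003, 0.0, -1.0]]
wrist_force: [1.9, -0.5, -3.9]
opening: 0.221
grip_force: 59.7
mm [-183.1 -112.6   -6.4] deg [ 0.  -0.2 -0.3] row [-6.103e-01 -3.752e-01 -2.120e-02  1.000e-04 -1.000e-03 -1.500e-03] n 4.3 t 5.5
```

```bash
python3 -m crank '[[[-0.14,-0.09,0,0,0,0],[-0.29,-0.18,0,0,0,0],[-0.43,-0.27,0,0,0,0],[-0.55,-0.34,0,0,0,0],[-0.61,-0.375,0,0,0,0]]]'
python3 -m crank '[[[0,0,0.07,0,0,0],[0,0,0.15,0,0,0],[0,0,0.22,0,0,0],[0,0,0.27,0,0,0],[0,0,0.27,0,0,0]]]'
python3 -m crank '[[[0,0,0,0,0,0],[0,0,0,0,0,0],[0,0,0,0,0,0]]]'
python3 -c "
from plan import *
Rd=np.c_[np.cross(ys,[0,0,-1]),ys,[0,0,-1]]
togo([475.3,-195.7,150],Rd)
out=[]
for n,x,y in(('side',280,230),('top',375,225)):
    d=grab(n,'pics/%s3.png'%n); out.append(cv2.resize(d['color'][y:y+100,x:x+66,::-1],None,fx=6,fy=6,interpolation=cv2.INTER_CUBIC))
cv2.imwrite('pics/cr.png',np.hstack(out))"
```

```text
time: 6.0
tool_pos: [475.0, -194.7, 233.0]
ee_rot: [[-0.52, 0.854, -0.003], [0.854, 0.52, 0.002], [0.003, -0.001, -1.0]]
wrist_force: [0.2, 0.7, -4.0]
opening: 0.216
grip_force: 59.6
time: 6.5
tool_pos: [474.7, -189.8, 150.4]
ee_rot: [[-0.523, 0.852, -0.005], [0.852, 0.523, 0.005], [0.007, -0.002, -1.0]]
wrist_force: [-0.0, 0.3, -4.6]
opening: 0.218
grip_force: 59.7
time: 6.8
tool_pos: [478.6, -191.4, 157.0]
ee_rot: [[-0.524, 0.852, 0.005], [0.852, 0.524, -0.0], [-0.003, 0.004, -1.0]]
wrist_force: [-0.2, -0.3, -4.1]
opening: 0.223
grip_force: 59.7
mm [-1.9 -5.1  6.9] deg [ 0.3  0.2 -0. ] row [-0.0064 -0.017   0.0231  0.0014  0.0009 -0.    ] n 0.2 t 6.8
```

View pics/cr.png

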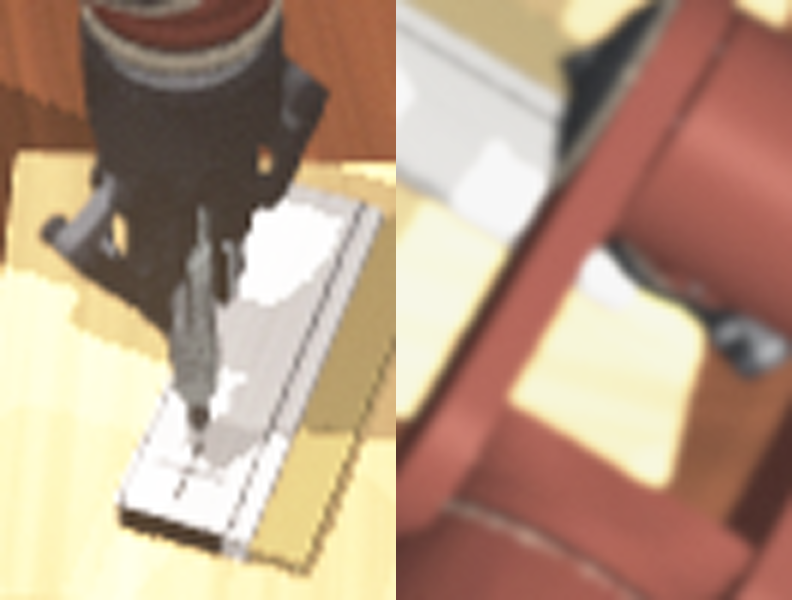

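Side view: the punch is held, with its tip at about (312.5,305.5) just over the cross. The top view is blocked by the arm. I'll turn the tool about the vertical so any tilt in the grip shows sideways in the side camera.

```bash
python3 -m crank '[[[-0.006,-0.017,0.0,0,0,-0.05],[-0.006,-0.017,0.0,0,0,-0.1],[-0.006,-0.017,0.0,0,0,-0.15],[-0.006,-0.017,0.0,0,0,-0.2],[-0.006,-0.017,0.0,0,0,-0.24]]]'
python3 -m crank '[[[0,0,0.0,0,0,-0.03],[0,0,0,0,0,-0.03],[0,0,0,0,0,-0.03],[0,0,0,0,0,-0.03]]]'
python3 - <<'E'
from h import *
d=grab('side','pics/side4.png');o=bot.get_obs();P=o['tool_pos'];R=np.array(o['ee_rot']);z=R[:,2]
print(P,R.round(3).tolist())
X=[P-46*z,P+0*z,P+55*z,P+80*z,P+86*z,P+92*z]
L=proj(d,X);print(L.round(1).tolist()); print('cross',proj(d,[[475.3,-195.7,42]]))
x,y=285,240;k=8
im=cv2.resize(d['color'][y:y+75,x:x+60,::-1],None,fx=k,fy=k,interpolation=cv2.INTER_CUBIC);im2=im.copy()
Q=((L-[x,y]+.5)*k).astype(int)
cv2.polylines(im2,[Q],False,(0,200,0),1)
for c in Q: cv2.circle(im2,tuple(int(v) for v in c),3,(0,0,255),1)
cv2.imwrite('pics/cr4.png',cv2.resize(np.hstack([im[:, :400],im2[:,:400]]),None,fx=1,fy=1))
E
```

```text
time: 7.4
tool_pos: [474.7, -195.3, 156.0]
ee_rot: [[-0.966, 0.26, 0.004], [0.26, 0.966, 0.001], [-0.004, 0.002, -1.0]]
wrist_force: [-0.6, 0.0, -3.6]
opening: 0.218
grip_force: 59.7
time: 7.8
tool_pos: [474.5, -195.2, 155.6]
ee_rot: [[-0.985, 0.175, 0.003], [0.175, 0.985, 0.001], [-0.003, 0.002, -1.0]]
wrist_force: [0.3, -0.1, -4.6]
opening: 0.214
grip_force: 59.7
[ 474.49230363 -195.17734065  155.54004562] [[-0.985, 0.175, 0.003], [0.175, 0.985, 0.001], [-0.003, 0.002, -1.0]]
[[309.9, 270.7], [310.2, 282.2], [310.6, 295.3], [310.8, 300.9], [310.8, 302.3], [310.9, 303.6]]
cross [[311.24673197 308.51469052]]
```

View pics/cr4.png

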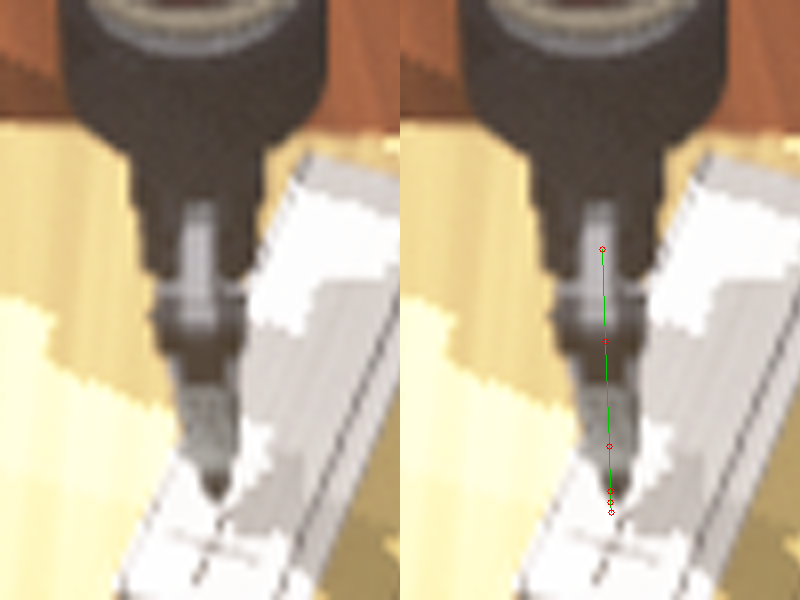

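The tip leans about 1.5–2° to image right (tip (218,500), cross (214,547) in the crop). I'll correct that with a small turn about tool y and then descend.

```bash
python3 -m crank '[[[-0.001,-0.001,0.02,0,0.0083,0],[-0.001,-0.001,0.04,0,0.0083,0],[-0.001,-0.001,0.055,0,0.0083,0],[-0.001,-0.001,0.06,0,0.0083,0],[-0.001,-0.001,0.06,0,0.0083,0]]]'
python3 -m crank '[[[0,0,0,0,0,0],[0,0,0,0,0,0],[0,0,0,0,0,0]]]'
python3 - <<'E'
from h import *
d=grab('side','pics/side5.png');togo([475,-195.7,137]);print(bot.get_obs()['tool_pos'])
E
```

```text
time: 8.35
tool_pos: [474.4, -195.3, 136.7]
ee_rot: [[-0.984, 0.174, -0.024], [0.174, 0.985, 0.006], [0.024, 0.002, -1.0]]
wrist_force: [0.5, 0.0, -4.0]
opening: 0.217
grip_force: 59.7
time: 8.65
tool_pos: [474.8, -195.6, 137.7]
ee_rot: [[-0.984, 0.174, -0.022], [0.174, 0.985, 0.005], [0.023, 0.002, -1.0]]
wrist_force: [0.1, 0.3, -3.9]
opening: 0.215
grip_force: 59.7
mm [-0.2 -0.1  0.7] deg [0. 0. 0.] row [-0.0007 -0.0003  0.0022  0.      0.      0.    ] n 0.0 t 8.7
[ 474.82700145 -195.56663118  137.6556538 ]
```

```bash
python3 -m crank '[[[0,0,0.003,0,0,0],[0,0,0.006,0,0,0],[0,0,0.01,0,0,0],[0,0,0.013,0,0,0],[0,0,0.013,0,0,0]]]'
python3 - <<'E'
from h import *
d=grab('side','pics/side6.png');o=bot.get_obs();P=o['tool_pos'];z=np.array(o['ee_rot'])[:,2];print(P)
x,y=290,270;k=12
im=cv2.resize(d['color'][y:y+50,x:x+45,::-1],None,fx=k,fy=k,interpolation=cv2.INTER_CUBIC)
print(proj(d,[P+86*z,[475.3,-195.7,42]]))
cv2.imwrite('pics/cr6.png',im)
E
```

```text
time: 9.2
tool_pos: [474.5, -195.4, 133.2]
ee_rot: [[-0.984, 0.174, -0.023], [0.174, 0.985, 0.006], [0.024, 0.002, -1.0]]
wrist_force: [0.6, -1.1, -4.8]
opening: 0.213
grip_force: 59.7
[ 474.53773495 -195.39141515  133.30458787]
[[310.11674124 307.2627177 ]
 [311.24673197 308.51469052]]
```

View pics/cr6.png

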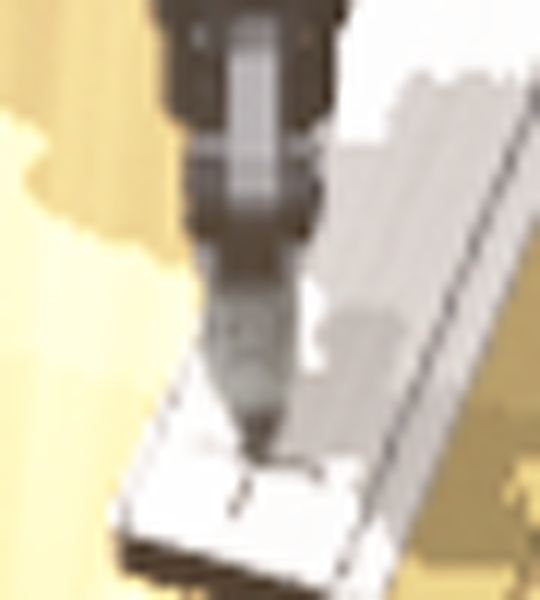

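Tip at crop (256,460) and cross centre at about (261,461), so it needs about 1 mm in +x. Now feeling for contact.

```bash
for i in 1; do python3 -m crank '[[[-0.003,0,0.0,0,0,0],[-0.003,0,0.002,0,0,0],[-0.003,0,0.004,0,0,0],[-0.003,0,0.004,0,0,0]]]'; done
python3 -m crank '[[[0,0,0.002,0,0,0],[0,0,0.005,0,0,0],[0,0,0.005,0,0,0]]]'
```

```text
time: 9.65
tool_pos: [475.4, -195.6, 132.1]
ee_rot: [[-0.984, 0.174, -0.023], [0.174, 0.985, 0.006], [0.023, 0.002, -1.0]]
wrist_force: [-0.2, 0.2, -3.2]
opening: 0.22
grip_force: 59.7
time: 9.95
tool_pos: [475.3, -195.5, 130.6]
ee_rot: [[-0.984, 0.174, -0.023], [0.174, 0.985, 0.006], [0.024, 0.002, -1.0]]
wrist_force: [0.1, 0.4, -4.6]
opening: 0.215
grip_force: 59.7
```

```bash
python3 -m crank '[[[0,0,0.002,0,0,0],[0,0,0.005,0,0,0],[0,0,0.005,0,0,0]]]'
```

```text
time: 10.25
tool_pos: [475.3, -195.5, 129.1]
ee_rot: [[-0.984, 0.174, -0.023], [0.174, 0.985, 0.006], [0.024, 0.002, -1.0]]
wrist_force: [-0.4, 0.3, -4.1]
opening: 0.217
grip_force: 59.7
```

```bash
python3 -m crank '[[[0,0,0.002,0,0,0],[0,0,0.004,0,0,0],[0,0,0.004,0,0,0]]]' | grep -E 'pos|force'; python3 -m crank '[[[0,0,0.002,0,0,0],[0,0,0.004,0,0,0],[0,0,0.004,0,0,0]]]'| grep -E 'pos|force'
```

```text
tool_pos: [475.5, -195.6, 128.3]
wrist_force: [-0.2, 0.4, -2.8]
grip_force: 59.7
tool_pos: [475.7, -195.7, 127.4]
wrist_force: [-0.2, 0.2, -0.3]
grip_force: 59.9
```

```bash
python3 -m crank '[[[0,0,0.002,0,0,0],[0,0,0.004,0,0,0],[0,0,0.004,0,0,0]]]' | grep -E 'pos|force'; python3 -m crank '[[[0,0,0.002,0,0,0],[0,0,0.004,0,0,0],[0,0,0.004,0,0,0]]]'| grep -E 'pos|force'
```

```text
tool_pos: [475.6, -195.7, 126.1]
wrist_force: [-0.6, 2.1, 1.7]
grip_force: 60.1
tool_pos: [475.6, -195.7, 124.9]
wrist_force: [-1.6, -0.0, 3.7]
grip_force: 60.3
```

```bash
python3 -m crank '[[[0,0,0.002,0,0,0],[0,0,0.004,0,0,0],[0,0,0.004,0,0,0]]]' | grep -E 'pos|force'; python3 -m crank '[[[0,0,0.002,0,0,0],[0,0,0.003,0,0,0],[0,0,0.003,0,0,0]]]'| grep -E 'pos|force'
```

```text
tool_pos: [475.6, -195.7, 123.7]
wrist_force: [-0.6, 0.7, 5.3]
grip_force: 60.5
tool_pos: [475.7, -195.7, 123.1]
wrist_force: [-0.4, 1.4, 6.2]
grip_force: 60.7
```

```bash
python3 -m crank '[[[0,0,0.001,0,0,0],[0,0,0.003,0,0,0],[0,0,0.003,0,0,0]]]'| grep -E 'pos|force'
```

```text
tool_pos: [475.8, -195.8, 122.4]
wrist_force: [-0.4, 0.6, 7.4]
grip_force: 60.8
```

```bash
python3 -m crank '[[[0,0,0.002,0,0,0],[0,0,0.003,0,0,0],[0,0,0.003,0,0,0]]]'| grep -E 'pos|force'
```

```text
tool_pos: [475.9, -195.8, 121.8]
wrist_force: [-1.8, 2.7, 8.9]
grip_force: 61.0
```

```bash
python3 -m crank '[[[0,0,0.002,0,0,0],[0,0,0.003,0,0,0],[0,0,0.003,0,0,0]]]'| grep -E 'pos|force'
```

```text
tool_pos: [475.9, -195.8, 121.2]
wrist_force: [-0.5, 1.6, 8.2]
grip_force: 61.1
```

```bash
python3 -m crank '[[[0,0,0.002,0,0,0],[0,0,0.003,0,0,0],[0,0,0.003,0,0,0]]]'| grep -E 'pos|force'
```

```text
tool_pos: [476.0, -195.9, 120.5]
wrist_force: [-1.2, 1.3, 9.7]
grip_force: 61.2
```

```bash
python3 -m crank '[[[0,0,0.002,0,0,0],[0,0,0.002,0,0,0]]]'| grep -E 'pos|force'
```

```text
tool_pos: [476.0, -195.9, 120.0]
wrist_force: [-1.7, 2.0, 9.9]
grip_force: 61.2
```

```bash
python3 -m crank '[[[0,0,0.002,0,0,0],[0,0,0.002,0,0,0]]]'| grep -E 'pos|force'
```

```text
tool_pos: [476.1, -195.9, 119.6]
wrist_force: [-2.3, 2.9, 11.4]
grip_force: 61.3
```

```bash
python3 -m crank '[[[0,0,0.002,0,0,0],[0,0,0.002,0,0,0]]]'| grep -E 'pos|force'
```

```text
tool_pos: [475.8, -195.8, 118.1]
wrist_force: [-0.4, 1.6, 6.4]
grip_force: 60.8
```

Force fell from about 15.6 to 10.6 N: it has tripped. A short hold, then straight up.

```bash
python3 -m crank '[[[0,0,0,0,0,0],[0,0,0,0,0,0]]]'| grep -E 'pos|force'
python3 -m crank '[[[0,0,-0.02,0,0,0],[0,0,-0.08,0,0,0],[0,0,-0.16,0,0,0],[0,0,-0.28,0,0,0],[0,0,-0.4,0,0,0]]]'| grep -E 'time|pos|force'
python3 -m crank '[[[0,0,0,0,0,0],[0,0,0,0,0,0]]]'| grep -E 'time|pos|force'
python3 - <<'E'
from plan import *
g=np.load('grasp.npz');z=g['R'][:,2]
togo([475,-100,250]);togo(g['P']-130*z,g['R'])
# squeegee/punch check pictures
d=grab('side','pics/side7.png')
E
```

```text
tool_pos: [475.8, -195.8, 118.0]
wrist_force: [-0.9, 2.0, 7.3]
grip_force: 60.8
time: 14.55
tool_pos: [476.4, -195.5, 235.1]
wrist_force: [0.8, -0.2, -4.2]
grip_force: 59.9
time: 14.75
tool_pos: [477.4, -196.1, 235.7]
wrist_force: [-0.1, 0.6, -4.8]
grip_force: 60.4
mm [ 19.5  94.2 -13.6] deg [0. 0. 0.] row [ 0.0649  0.314  -0.0454  0.      0.      0.    ] n 1.9 t 14.75
mm [ 72.4 449.8  28. ] deg [ 13.4 -32.8  47.2] row [ 0.2414  1.4992  0.0932  0.0742 -0.182   0.2623] n 9.1 t 14.75
```

```bash
python3 -m crank '[[[0.02,0.13,0,0.008,-0.02,0.029],[0.05,0.29,0,0.016,-0.04,0.058],[0.08,0.46,-0.05,0.024,-0.06,0.087],[0.1,0.62,-0.06,0.032,-0.08,0.117],[0.12,0.75,-0.06,0.041,-0.1,0.144]]]'| grep -E 'time|pos|force'
python3 -c "
from plan import *
g=np.load('grasp.npz');z=g['R'][:,2]
togo(g['P']-145*z,g['R'])"
```

```text
time: 15.3
tool_pos: [480.5, 26.1, 253.3]
wrist_force: [1.2, 0.5, -4.8]
grip_force: 60.5
mm [141.2 195.5 -24.8] deg [  6.  -15.4  22. ] row [ 0.4708  0.6515 -0.0826  0.0334 -0.0853  0.122 ] n 4.8 t 15.3
```

```bash
python3 -m crank '[[[0.09,0.13,-0.02,0.008,-0.02,0.03],[0.19,0.26,-0.04,0.016,-0.04,0.06],[0.29,0.4,-0.06,0.025,-0.06,0.09],[0.39,0.54,-0.08,0.033,-0.085,0.122],[0.47,0.651,-0.083,0.0334,-0.0853,0.122]]]'| grep -E 'time|pos|force'
python3 -m crank '[[[0,0,0,0,0,0],[0,0,0,0,0,0],[0,0,0,0,0,0]]]'| grep -E 'time|pos|force'
python3 -c "
from plan import *
g=np.load('grasp.npz');z=g['R'][:,2]
for k in(145,100):togo(g['P']-k*z,g['R'])
d=grab('side','x.png');t=grab('top','y.png')"
```

```text
time: 15.8
tool_pos: [478.2, 228.0, 227.5]
wrist_force: [0.7, -0.2, -3.6]
grip_force: 60.6
time: 16.1
tool_pos: [479.7, 225.8, 229.7]
wrist_force: [-0.1, -1.1, -4.9]
grip_force: 60.7
mm [ 32.9  21.2 -13.5] deg [-0.  -0.   0.2] row [ 1.096e-01  7.060e-02 -4.490e-02 -2.000e-04 -1.000e-04  1.200e-03] n 0.8 t 16.1
mm [32.9 21.2 31.5] deg [-0.  -0.   0.2] row [ 1.096e-01  7.070e-02  1.051e-01 -2.000e-04 -1.000e-04  1.200e-03] n 1.0 t 16.1
```

```bash
cp side.npz /tmp/; python3 -m crank '[[[0.05,0.03,-0.01,0,0,0.001],[0.11,0.07,0.05,0,0,0.001],[0.11,0.07,0.05,0,0,0.001],[0.11,0.07,0.05,0,0,0.001],[0.11,0.07,0.05,0,0,0.001]]]'| grep -E 'time|pos|force'
python3 -m crank '[[[0,0,0,0,0,0],[0,0,0,0,0,0],[0,0,0,0,0,0]]]'| grep -E 'time|pos|force'
python3 - <<'E'
from plan import *
g=np.load('grasp.npz')
for k in(115,50,0):togo(g['P']-k*g['R'][:,2],g['R'])
o=bot.get_obs();P=o['tool_pos'];R=np.array(o['ee_rot']);z=R[:,2]
for n in('side','top'):
    ref=cv2.imread(f'pics/{n}0.png')[:,:,::-1].astype(int);d=bot.grab_frame(n);im=d['color'].astype(int)
    e=np.cross(z,P+0+np.array(d['R']).T@d['t']);e/=np.linalg.norm(e)
    print(n,'e in tool',(R.T@e).round(2))
    m=np.arange(-18,18.1,3)
    for k in(25,40,52,62,72,82):
        L=proj(d,[P+k*z+q*e for q in m]).astype(np.float32)
        s=lambda I:cv2.remap(I.astype(np.float32),L[None,:,0],L[None,:,1],cv2.INTER_LINEAR)[0].sum(-1)/3
        print(k,(s(im)).astype(int),(s(im)-s(ref)).astype(int))
E
```

```text
time: 16.7
tool_pos: [488.7, 253.7, 202.4]
wrist_force: [0.3, -0.0, -3.8]
grip_force: 60.6
time: 17.0
tool_pos: [488.4, 254.5, 201.7]
wrist_force: [0.4, -0.2, -4.3]
grip_force: 60.6
mm [ 0.9 -1.2  4. ] deg [ 0.2 -0.  -0.1] row [ 0.0029 -0.0041  0.0133  0.0011 -0.0001 -0.0004] n 0.1 t 17.0
mm [ 0.9 -1.4 69. ] deg [ 0.2 -0.  -0.1] row [ 2.900e-03 -4.800e-03  2.299e-01  1.100e-03 -1.000e-04 -4.000e-04] n 1.4 t 17.0
mm [  0.8  -1.6 119. ] deg [ 0.2 -0.  -0.1] row [ 2.800e-03 -5.400e-03  3.966e-01  1.100e-03 -1.000e-04 -4.000e-04] n 2.4 t 17.0
side e in tool [-0.48  0.88  0.  ]
25 [ 67  68  80 133 173 185 197 187 180 137  83  75  76] [-12 -20 -15  38  75  79  90  77  71  28 -23 -31 -32]
40 [ 73  73  84 135 167 194 193 197 184 139  86  74  75] [-32 -31 -20  28  56  80  79  85  73  30 -23 -35 -32]
52 [ 73  72  88 144 191 212 219 217 199 148  84  76  76] [-33 -34 -19  32  77  96 106 106  89  40 -24 -34 -31]
62 [76 76 77 80 78 77 90 88 77 79 78 76 72] [ -31  -31  -61 -110 -144 -164 -152 -139 -100  -43  -34  -34  -34]
72 [ 77  77  79  79  74  91 104  98  83  78  77  75  73] [ -32  -32  -52 -10
[... 158 characters left out ...]

top e in tool [-0.19  0.98 -0.  ]
25 [ 96 100 117 152 176 183 183 177 156 126 111 105  97] [ -5  -3  13  47  72  79  73  62  40  10  -3  -7 -13]
40 [ 98 101 114 145 172 182 176 168 155 134 127 127 126] [ -6  -4   9  37  58  57  50  41  30   2  -7  -8 -11]
52 [170 180 176 179 191 199 196 186 173 169 180 185 184] [-14 -16 -25 -40 -37 -31 -35 -43 -45 -35 -20 -16 -17]
62 [191 190 190 188 192 198 201 193 191 187 188 194 192] [-15 -14  -9 -18 -31 -35 -35 -36 -19 -10 -12  -7  -1]
72 [192 191 190 185 160 127 119 134 177 198 202 201 188] [-15 -13  -8 -11 -47 -87 -95 -66  -8   9   3  10  23]
82 [192 192 191 189 170 136 124 152 187 201 202 201 197] [-15 -13 -17 -25 -42 -74 -89 -60 -18   3  10  31  49]
```

The punch is still in line with the tool to within about 1 mm in both views. Inserting.

```bash
python3 -m crank '[[[0.003,-0.005,0.03,0.001,0,0],[0.003,-0.005,0.08,0.001,0,0],[0.003,-0.005,0.13,0.001,0,0],[0.003,-0.005,0.18,0.001,0,0],[0.003,-0.005,0.21,0.001,0,0]]]'| grep -E 'time|pos|force'
python3 -m crank '[[[0,0,0,0,0,0],[0,0,0,0,0,0],[0,0,0,0,0,0]]]'| grep -E 'time|pos|force'
python3 -c "
from plan import *
g=np.load('grasp.npz');z=g['R'][:,2]
for k in(0,):togo(g['P']-k*z,g['R'])"
```

```text
time: 17.6
tool_pos: [504.5, 223.6, 145.2]
wrist_force: [-0.4, -0.9, -4.0]
grip_force: 60.7
time: 17.9
tool_pos: [505.5, 225.5, 148.7]
wrist_force: [0.1, -0.3, -3.3]
grip_force: 60.7
mm [-0.1 -0.4 56.2] deg [ 0.  -0.  -0.1] row [-0.0005 -0.0014  0.1873  0.0002 -0.     -0.0004] n 1.1 t 17.9
```

```bash
python3 -m crank '[[[0,-0.001,0.02,0,0,0],[0,-0.001,0.04,0,0,0],[0,-0.001,0.07,0,0,0],[0,-0.001,0.1,0,0,0]]]'| grep -E 'time|pos|force'
python3 -m crank '[[[0,0,0,0,0,0],[0,0,0,0,0,0],[0,0,0,0,0,0]]]'| grep -E 'time|pos|force'
python3 -c "
from plan import *
g=np.load('grasp.npz');z=g['R'][:,2]
for k in(0,):togo(g['P']-k*z,g['R'])"
```

```text
time: 18.3
tool_pos: [513.6, 210.6, 122.0]
wrist_force: [-0.0, -0.3, -3.6]
grip_force: 60.7
time: 18.6
tool_pos: [513.7, 211.1, 123.0]
wrist_force: [-0.0, -0.1, -3.6]
grip_force: 60.7
mm [-0.4  0.4 25.6] deg [-0. -0. -0.] row [-0.0014  0.0012  0.0855 -0.0001 -0.0001 -0.0003] n 0.5 t 18.6
```

```bash
python3 -m crank '[[[-0.001,0.001,0.015,0,0,0],[-0.001,0.001,0.03,0,0,0],[-0.001,0.001,0.05,0,0,0],[-0.001,0.001,0.07,0,0,0]]]'| grep -E 'time|pos|force'
python3 -m crank '[[[0,0,0,0,0,0],[0,0,0,0,0,0]]]'| grep -E 'time|pos|force'
python3 -c "
from plan import *
g=np.load('grasp.npz');z=g['R'][:,2]
for k in(0,):togo(g['P']-k*z,g['R'])"
```

```text
time: 19.0
tool_pos: [520.1, 200.8, 105.0]
wrist_force: [1.0, -0.4, -4.3]
grip_force: 60.7
time: 19.2
tool_pos: [519.9, 200.8, 105.1]
wrist_force: [-0.5, -0.9, -4.1]
grip_force: 60.7
mm [-0.2  0.6  4.1] deg [-0.1  0.  -0. ] row [-0.0005  0.0019  0.0136 -0.0005  0.     -0.0002] n 0.1 t 19.2
```

Free all the way so far. Now I'll feel for the seat.

```bash
python3 -m crank '[[[0,0.001,0.006,0,0,0],[0,0.001,0.013,0,0,0],[0,0.001,0.013,0,0,0]]]'| grep -E 'time|pos|force'
python3 -m crank '[[[0,0,0.003,0,0,0],[0,0,0.006,0,0,0],[0,0,0.006,0,0,0]]]'| grep -E 'time|pos|force'
python3 -c "
from plan import *
g=np.load('grasp.npz');z=g['R'][:,2]
for k in(0,):togo(g['P']-k*z,g['R'])"
```

```text
time: 19.5
tool_pos: [521.6, 199.4, 102.2]
wrist_force: [0.5, -0.4, -3.5]
grip_force: 60.7
time: 19.8
tool_pos: [522.1, 199.2, 101.9]
wrist_force: [-4.8, 2.4, 2.9]
grip_force: 61.9
mm [ 0.1 -0.5  0. ] deg [-0.  -0.  -0.1] row [ 0.0004 -0.0016  0.0001 -0.     -0.0001 -0.0005] n 0.0 t 19.8
```

```bash
python3 -m crank '[[[0,0,0,0,0,0],[0,0,0,0,0,0],[0,0,0,0,0,0],[0,0,0,0,0,0],[0,0,0,0,0,0]]]' 0.55
python3 -m crank '[[[0,0,-0.04,0,0,0],[0,0,-0.1,0,0,0],[0,0,-0.2,0,0,0],[0,0,-0.32,0,0,0],[0,0,-0.44,0,0,0]]]'| grep -E 'time|pos|force'
python3 -m crank '[[[-0.13,-0.13,-0.1,0,0,0],[-0.26,-0.26,-0.2,0,0,0],[-0.36,-0.36,-0.3,0,0,0],[-0.46,-0.46,-0.4,0,0,0],[-0.46,-0.46,-0.4,0,0,0]]]'| grep -E 'time|pos|force'
python3 - <<'E'
from h import *
for n,(x,y,w,h) in(('side',(285,155,85,60)),('top',(205,190,75,70))):
    ref=cv2.imread(f'pics/{n}0.png')[y:y+h,x:x+w,::-1].astype(int);im=bot.grab_frame(n)['color'];cv2.imwrite(f'pics/{n}9.png',im[:,:,::-1])
    D=np.abs(im[y:y+h,x:x+w].astype(int)-ref).max(-1);print(n,'changed px',(D>40).sum(),np.argwhere(D>40).mean(0)+[y,x] if (D>40).any() else '')
a,b=[cv2.imread(f'pics/side{k}.png')[280:335,275:375].astype(int) for k in(0,9)]
D=np.abs(a-b).max(-1);print('squeegee changed',(D>40).sum(),D.mean())
E
```

```text
time: 20.3
tool_pos: [522.0, 198.6, 100.7]
ee_rot: [[-0.435, 0.852, 0.291], [0.713, 0.524, -0.466], [-0.549, 0.005, -0.836]]
wrist_force: [0.5, -0.6, 0.5]
opening: 0.55
grip_force: 0.0
time: 20.8
tool_pos: [482.8, 260.9, 212.6]
wrist_force: [-0.1, -0.1, 0.4]
grip_force: 0.0
time: 21.3
tool_pos: [390.0, 144.6, 391.4]
wrist_force: [0.3, 0.9, -0.4]
grip_force: 0.0
side changed px 397 [182.64483627 290.37279597]
top changed px 680 [244.45588235 217.21029412]
squeegee changed 0 5.628181818181818
```

The squeegee region is unchanged. The remaining change is at the crop edges, probably arm or shadow, so I'll move the arm away and recheck.

```bash
python3 -m crank '[[[-0.4,-0.5,0.0,0,0,0],[-0.4,-0.5,0.0,0,0,0],[-0.4,-0.5,0.0,0,0,0],[-0.4,-0.5,0.0,0,0,0],[-0.4,-0.5,0.0,0,0,0]]]'| grep -E 'time|pos|force'
python3 -m crank '[[[0,0,0,0,0,0],[0,0,0,0,0,0],[0,0,0,0,0,0]]]'| grep -E 'time|pos|force'
python3 - <<'E'
from h import *
for n,(x,y,w,h) in(('side',(285,155,85,60)),('top',(205,190,75,70))):
    ref=cv2.imread(f'pics/{n}0.png')[y:y+h,x:x+w,::-1].astype(int);im=bot.grab_frame(n)['color']
    D=np.abs(im[y:y+h,x:x+w].astype(int)-ref).max(-1);A=np.argwhere(D>40);print(n,len(A))
    if len(A): print(A.min(0)+[y,x],A.max(0)+[y,x]);print('\n'.join(''.join('#' if v>40 else '.' for v in r[::2]) for r in D[::4]))
E
```

```text
time: 21.9
tool_pos: [314.2, -21.7, 454.6]
wrist_force: [1.4, 0.1, 0.0]
grip_force: 0.0
time: 22.2
tool_pos: [316.3, -17.6, 450.0]
wrist_force: [0.4, 0.2, -0.3]
grip_force: 0.0
side 23
[167 285] [214 304]
...........................................
...........................................
...........................................
...........................................
.......#...................................
...........................................
.........#.................................
...........................................
...........................................
...........................................
...........................................
...........................................
...........................................
#..........................................
#..........................................
top 86
[251 263] [259 279]
......................................
......................................
......................................
......................................
......................................
......................................
......................................
......................................
......................................
......................................
......................................
......................................
......................................
......................................
......................................
......................................
..............................########
...............................##...##
```

```bash
python3 -c "
from bench import bot
print(bot.finish_job())"
```

```text
the job is handed in; nothing more can be done
None
```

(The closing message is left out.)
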